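Free the sprung cap of the café press

TASK

Open the manual press for filling: push its sprung cap down past the catch and twist it anticlockwise until it is free, lift it off, and stand it gently and upright in the middle of the saucer. How deep the catch sits differs from press to press, so feel for it and do not force the cap or the press; leave the saucer about where it is, and do not disturb the pitcher, the silicone lid or the reamer.

Things in the scene. Friction and masses are not known exactly. Their poses are not given: they have to be found in the camera images.
- cap: Bayonet cap, 150 g, 74 mm tall. Origin: centre of its underside, z up. A steel plug 34 mm across (z 0 to 36 mm) with two lugs at its foot (6 mm high, 10 mm wide, reaching 27 mm from the axis along its +x and -x), a steel disc 60 mm across (z 36 to 42 mm), a wing grip on top. It starts locked in the press, its x along the press's x within 3 degrees.
- cap_wing (a point): On the cap's axis, 64 mm above its underside, inside its black wing grip: an upright bar 48 mm long along the cap's x, 14 mm thick along its y, from z 42 to 74 mm of the cap, free on all sides for gripping and turning.
- press: Cast aluminium manual press, fixed to the table. Origin: on the axis of its round drum (96 mm across, top at z 112 mm), at table level; z up. Its x points from the drum to the gear housing, 90 to 140 mm from the drum axis, 90 mm high; base plate 90 mm wide, to 160 mm; at the housing a knob and a short lever with a ball, to x 180 mm, 139 mm high.
- press_mouth (a point): Centre of the drum's mouth (top of the drum), which holds the cap. Locked, the cap's underside is 14 mm below this point, its lugs under tabs of the rim, with 3 mm of sideways play, and a sprung plate pushes it up with about 4 N, growing 0.25 N per mm pressed down.
- press_catch (a point): On the drum axis, where the lugs' tops rest. To pass the catch teeth press the cap 4 to 18 mm down (differs per press, cannot be seen). 1 mm past the teeth it meets a stiff pad that adds 4 N at once, then 20 N per mm: feel for it. A push of 15 N clears any tooth; above 28 N between cap and press is forcing it. Not pressed enough, the cap turns only some 5 to 10 degrees, to the tooth.
- press_exit (a point): On the rim, 25 mm from the drum axis in the direction of one exit slot (60 degrees anticlockwise from the press's x; the other is opposite). Kept pressed, the cap turns anticlockwise seen from above until its lugs are at the slots (60 degrees from locked, 53 to 70 will do; then a stop). There, let up, the spring raises it 6 mm and it lifts straight out.
- saucer: Loose white ceramic saucer, 150 mm across, 18 mm high, 250 g. Origin: centre of its underside, z up. More than 40 N on it counts as banging.
- saucer_in (a point): Centre of the saucer's flat inner floor, on which the cap is to stand.
- pitcher: Glass pitcher, 150 mm tall, about 104 mm across, with a handle to 88 mm from its axis along its x; stands by itself. Origin: centre of its underside.
- lid: Grey silicone lid lying flat, 90 mm across, 7 mm thick, with an 18 mm knob to 23 mm height. Origin: centre of its underside.
- reamer: Wooden reamer standing on the end of its handle, 125 mm tall, up to 52 mm across. Origin: centre of its underside.

How it is judged (in metres and radians):
On the way, in this order (a step that is already met when the one before it is completed fails the run):
1. the cap is pushed past the catch and turned to its exit while still in the mouth of the press (angle between the x axis of cap and the x axis of press, either way round above 0.82 rad and horizontal distance between cap and press below 0.008 m and z of cap in the frame of press below 0.118 m), for 0.1 s.
2. the cap is lifted clear of the press (z of cap in the frame of press above 0.125 m), for 0.1 s.
At the end, for the whole second after the job is handed in: The cap stands upright (within 7 degrees) and at rest on the saucer's inner floor, its axis within 25 mm of the saucer's centre; the saucer lies flat on the table within 40 mm of where it was (horizontal distance between cap and saucer_in below 0.025 m and z of cap in the frame of saucer_in between -0.004 and 0.004 m and angle between cap's own z axis and vertical below 0.12 rad and angle between saucer's own z axis and vertical below 0.06 rad and height (world z) of saucer below 0.005 m and distance of saucer from where it was at the start of the episode below 0.04 m and linear speed of each of cap, saucer below 0.02 m/s); the robot touches nothing.
It fails at once if the cap or the press is forced: more than 28 N between them (contact force between cap and press above 28 N).
It fails at once if the saucer is banged: more than 40 N on it from the cap or the fingers (contact force between any of cap, the fingers and saucer above 40 N).
It fails at once if the pitcher is moved more than 20 mm or tipped (distance of pitcher from where it was at the start of the episode above 0.02 m or angle between pitcher's own z axis and vertical above 0.2 rad).
It fails at once if the silicone lid is moved more than 20 mm (distance of lid from where it was at the start of the episode above 0.02 m).
It fails at once if the reamer is moved more than 20 mm or tipped (distance of reamer from where it was at the start of the episode above 0.02 m or angle between reamer's own z axis and vertical above 0.2 rad).
It also fails if it takes over 61 s, if anything falls off the work surface, if the arm or the gripper's body presses on something with over 40 N, if the wrist force passes 120 N, or if a joint passes its speed limit or range.

ROBOT

A 6-joint arm with a two-finger parallel gripper is mounted at the origin on the work surface. World frame = base frame: x ahead of the robot, y to its left, z up, the work surface at z = 0. Lengths are in m, angles in degrees, forces in N, time in s.
With the tool pointing down it reaches from about 0.35 to 0.775 m from the base axis. Payload 5.5 kg.
Tool frame: the origin (TCP) lies between the finger pads; the fingertips stand env.tip_extent ahead of it and the grasp point (between the pads) lies 6 mm ahead of it (env.tip_extent is the distance from the TCP to the fingertips, in m); x points along the fingers, y is the direction in which the jaws open and shut, and the axes are right-handed (so a half turn about x gives the same grasp; the last joint's range is limited). The gripper opens to 85 mm and grips with 20 to 120 N. Pads are 22 mm wide; open, the fingers measure 114 mm over their backs; the gripper's body (76 mm by 85 mm) begins 54 mm behind the grasp point. The pads swing forward as they close: fully open they stand 13 mm farther back than shut.
Start: joints at [56.746, 17.945, 2.641, 74.691, 0, 82.002], TCP at [0.245, 0.52, 0.256] pointing down, gripper open.
Joint ranges: [-158.12, 158.12], [-49.38, 96.58], [-58.88, 72.47], [-126.05, 133.96], [-84.25, 85.87], [-180, 180]. Speed limits (degrees/s): [147.25, 147.25, 180, 180, 180, 180].

INTERFACE

Orientations are given as [roll, pitch, yaw] about the fixed x, y, z axes, in that order (R = Rz(yaw) Ry(pitch) Rx(roll)).
In Python, from station import env, viewer gives the robot as it stands.
- The arm moves only by the tool carry_out, never from a script. Its argument "increments" is a list of rows, each an object of numbers: "jaw": the opening in per cent of the stroke, from 0 (shut) to 100 (fully open); "tx", "ty", "tz": the shift along the tool's x, y, z in m; "yaw": the turn about the tool's x in rad. A call has 1 to 10 rows; each row shifts and turns the commanded pose from where the row before left it, along the tool's axes as they then stand; what a row does not reach is not made up. A row lasts 1/10 s, in which the tool goes at most 50 mm and 8.59 degrees, less where a joint would pass 70% of its speed; a pose out of reach is approached as far as the arm can. A call is refused whole if a number of a shift passes 0.05 or a number of a turn 0.15, either way. A call with a gripper value outside its range is refused whole. The fingers move at their own pace and stop on an object; the grip force is fixed at half the most. Time passes only in rows, so rows that do not move let the fingers close. It gives the time, the measured TCP pose, the force and the opening at its end, in the units of the state.
- env.observe(): the state, without advancing time (a new reading comes with each control period).
- viewer.read_camera(name): name is "scene" or "top"; returns a dict with "img" (480x640x3 uint8, red, green, blue), "fx", "fy", "cx", "cy" (pixels), "R" (3x3) and "t" (3): a world point X has camera coordinates R X + t. Camera axes: x right, y down, z forward; pixel columns grow to the right and rows downward; lengths in m; the calibration is good to about 2 mm. A picture is of the moment at which its call begins. There is no depth.
- env.close_job(): hands the job in, once; it reports no verdict.
The state is a dict: "time_s": time; "q": joint angles; "joint_velocities": joint speeds; "joint_torque": joint torques, N m; "eef_pos": TCP position; "ee_rot": TCP orientation; "contact_force": force on the tool from outside, world axes, zero at the start; "moment": the same for the moment, N m; "grip_width": opening from 0.0 (shut) to 1.0 (fully open).
Only numpy, scipy, OpenCV 4.12 (cv2) and the standard library are available. Lean on these libraries where they do the work, as an engineer would, in place of code of your own. Each camera call takes 0.05 s, during which the arm holds its last target. There are 200 camera calls.

## Working session

There is one attempt and no reset: what is moved stays moved. The work goes in short steps, Python scripts to look and compute and a tool call to move; the robot and the scene stay as the last step left them, time stands still between calls to the robot, and variables do not carry over. Pictures are saved under pics/ and viewed, about 8 in all and at most 12, crops included, and the job is handed in when it is done.

Besides the shell and the picture viewer there is one more tool, called after "Call:" as name(argument=value, ...), one argument or row to a line, values as JSON. carry_out: Moves the arm, as the interface text tells. Its arguments: {"type":"object","properties":{"increments":{"type":"array","items":{"type":"object","properties":{"jaw":{"type":"number"},"tx":{"type":"number"},"ty":{"type":"number"},"tz":{"type":"number"},"yaw":{"type":"number"}}}}},"required":["increments"]}

```bash
mkdir -p pics; ls; python3 - <<'E'
from station import env, viewer
import cv2
print(env.observe(), env.tip_extent)
for n in("scene","top"):
    c=viewer.read_camera(n); cv2.imwrite(f"pics/{n}0.png",c["img"][:,:,::-1]); print({k:c[k] for k in c if k!="img"})
E
```

```text
pics
{'time_s': 0.0, 'q': array([ 5.67449644e+01,  1.79893897e+01,  2.57578201e+00,  7.46915800e+01,
       -1.11772383e-03,  8.20013948e+01]), 'joint_velocities': array([-0.02596351, -0.02078625,  0.0249422 ,  0.00852584, -0.01323043,
       -0.08089787]), 'joint_torque': array([-2.53709601e-03, -4.80628431e+01,  2.98532724e+01,  1.94102334e-02,
       -1.79562999e-04,  1.74157648e-07]), 'eef_pos': array([0.24508219, 0.5196188 , 0.25541437]), 'ee_rot': array([ -97.38980419,   89.89480637, -122.64623359]), 'contact_force': array([ 0.49846701, -0.53858126,  0.44869582]), 'moment': array([-0.00394306, -0.03283939, -0.00838237]), 'grip_width': 0.9982238412691716} 0.025
{'fx': 453.2669529845562, 'fy': 453.2669529845562, 'cx': 321.19592790321923, 'cy': 241.4158394818695, 'R': array([[ 0.56310322,  0.82634678,  0.0081097 ],
       [ 0.70630754, -0.47616322, -0.52383037],
       [-0.429004  ,  0.30069851, -0.851784  ]]), 't': array([-0.3145603 , -0.35510134,  1.18436697])}
{'fx': 496.8015292746126, 'fy': 496.8015292746126, 'cx': 322.8074006500439, 'cy': 243.24031056883533, 'R': array([[ 3.49129754e-03, -9.99666053e-01, -2.56045584e-02],
       [-9.91300520e-01, -9.09373104e-05, -1.31617897e-01],
       [ 1.31571615e-01,  2.58413293e-02, -9.90969796e-01]]), 't': array([0.01886157, 0.56693002, 1.14966815])}
```

View pics/scene0.png

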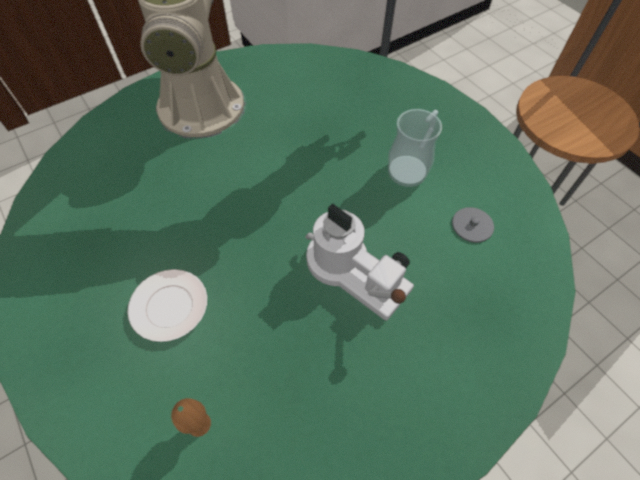

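View pics/top0.png

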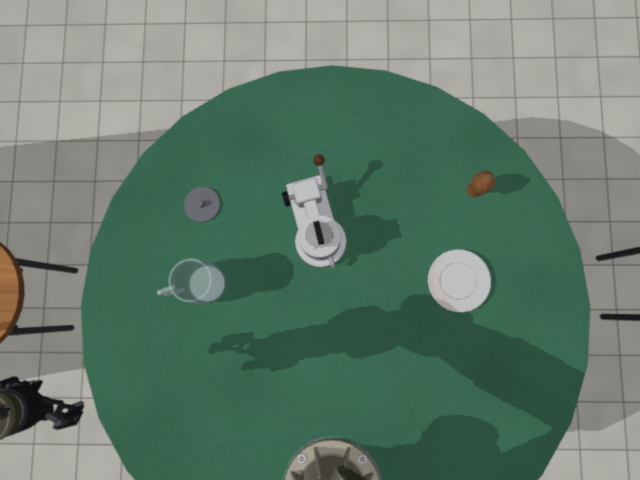

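The scene view shows the press at about (345,250) and the saucer at (168,306). In the top view the wing is at about (319,233), the saucer at (459,281), the pitcher at (200,281), the lid at (202,204) and the reamer at (483,183). Next I'll enlarge the press and measure it.

```bash
cat > h.py <<'E'
import numpy as np, cv2
from station import env, viewer
def ray(c,u,v,z):
    R,t=np.array(c["R"]),np.array(c["t"]); C=-R.T@t
    d=R.T@np.array([(u-c["cx"])/c["fx"],(v-c["cy"])/c["fy"],1]); return C+d*(z-C[2])/d[2]
def proj(c,X):
    x=np.array(c["R"])@np.array(X)+c["t"]; return c["fx"]*x[0]/x[2]+c["cx"],c["fy"]*x[1]/x[2]+c["cy"]
E
python3 - <<'E'
from h import *
a=[]
for n,zt in(("top",.172),("scene",.172)):
    c=viewer.read_camera(n); im=c["img"]
    x0,y0,x1,y1=(285,205,355,270) if n=="top" else (300,195,370,265)
    m=np.zeros(im.shape[:2],np.uint8); m[y0:y1,x0:x1]=(im[y0:y1,x0:x1].max(2)<50)*255
    nl,l,s,ce=cv2.connectedComponentsWithStats(m); i=1+s[1:,4].argmax()
    r=cv2.minAreaRect(np.argwhere(l==i)[:,::-1].astype(np.float32)); print(n,s[i],ce[i],r)
    bp=cv2.boxPoints(r); print(np.round([ray(c,*p,zt) for p in bp],3).tolist(), ray(c,*ce[i],.17),ray(c,*ce[i],.162))
    # saucer: bright low-saturation
    x0,y0,x1,y1=(415,235,505,325) if n=="top" else (115,260,220,350)
    s_=im[y0:y1,x0:x1].astype(int); m[:]=0; m[y0:y1,x0:x1]=((s_.min(2)>90)&(s_[:,:,0]>=s_[:,:,1]-12))*255
    nl,l,s,ce=cv2.connectedComponentsWithStats(m); i=1+s[1:,4].argmax()
    cn,_=cv2.findContours((l==i).astype(np.uint8),0,2); cn=max(cn,key=len)
    P=np.array([ray(c,*p[0],.018)[:2] for p in cv2.convexHull(cn)]); print("saucer",cv2.minEnclosingCircle(P.astype(np.float32)),s[i])
    y0,x0,h,w=(150,270,125,90) if n=="top" else (195,290,130,130)
    a.append(cv2.resize(im[y0:y0+h,x0:x0+w,::-1],None,fx=400/w,fy=400/w,interpolation=2)[:560])
a=[cv2.copyMakeBorder(i,0,560-len(i),0,0,0) for i in a]; cv2.imwrite("pics/crop.png",np.hstack(a))
E
```

```text
top [314 222  10  22 103] [318.54368932 232.33980583] ((318.5660705566406, 232.35104370117188), (21.835525512695312, 4.580878734588623), 75.25643920898438)
[[0.594, 0.036, 0.172], [0.596, 0.027, 0.172], [0.551, 0.015, 0.172], [0.549, 0.024, 0.172]] [0.57273197 0.02559032 0.17      ] [0.57397337 0.02586909 0.162     ]
saucer ((0.4810881018638611, -0.3048795163631439), 0.07537175714969635) [ 428  250   63   62 3103]
scene [329 205  22  25 293] [338.88737201 217.06143345] ((339.1972961425781, 216.9162139892578), (27.717594146728516, 12.572171211242676), 36.02737045288086)
[[0.563, 0.002, 0.172], [0.552, 0.025, 0.172], [0.603, 0.038, 0.172], [0.613, 0.015, 0.172]] [0.58183849 0.02010671 0.17      ] [0.57751478 0.02359051 0.162     ]
saucer ((0.47975000739097595, -0.30440571904182434), 0.07597482949495316) [ 127  269   80   73 4486]
```

View pics/crop.png

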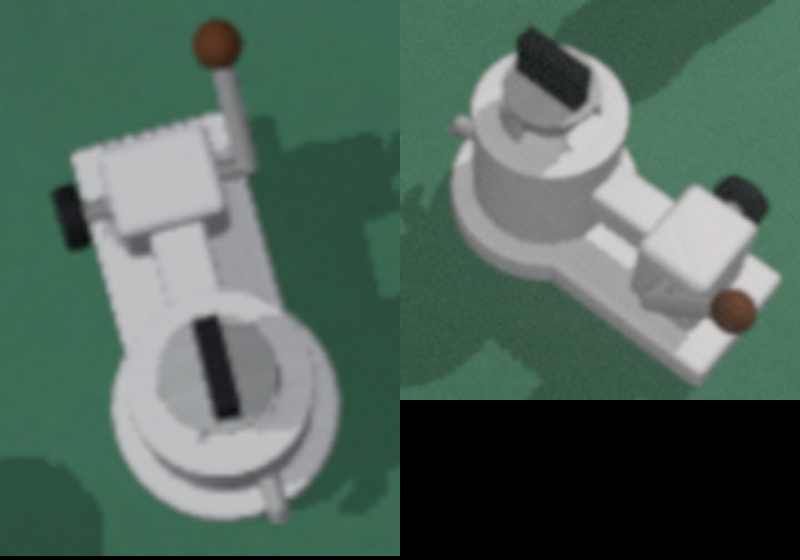

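```bash
cat >> h.py <<'E'
from scipy.optimize import least_squares
def wingfit(z0,guess,rois):
    obs=[]
    for n,(x0,y0,x1,y1) in rois.items():
        c=viewer.read_camera(n); im=c["img"]; m=np.zeros(im.shape[:2],np.uint8); m[y0:y1,x0:x1]=im[y0:y1,x0:x1].max(2)<50
        nl,l,s,ce=cv2.connectedComponentsWithStats(m); i=1+s[1:,4].argmax(); obs.append((c,cv2.minAreaRect(np.argwhere(l==i)[:,::-1].astype(np.float32))[2],ce[i]))
    def f(p):
        r=[]
        for c,_,ce in obs:
            co,si=np.cos(p[2]),np.sin(p[2])
            H=cv2.convexHull(np.float32([proj(c,(p[0]+co*a-si*b,p[1]+si*a+co*b,z0+h)) for a in(-.024,.024) for b in(-.007,.007) for h in(.042,.074)]))
            M=cv2.moments(H); r+=[M["m10"]/M["m00"]-ce[0],M["m01"]/M["m00"]-ce[1]]
        return np.array(r+[(p[2]-guess[2])*.1])
    s=least_squares(f,guess,diff_step=1e-3); return s.x,s.fun
E
python3 - <<'E'
from h import *
print(wingfit(.098,[.574,.0255,.26],{"top":(285,205,355,270),"scene":(300,195,370,265)}))
c=viewer.read_camera("top"); print("drum top",ray(c,270+222/4.444,150+382/4.444,.112))
c=viewer.read_camera("scene"); print("drum top scene",ray(c,290+150/3.077,195+112/3.077,.112))
print([proj(viewer.read_camera("top"),(.575,.025,z)) for z in (.112,.172)])
E
```

```text
(array([0.57447484, 0.02578437, 0.06018574]), array([ 0.03373199, -0.02003045,  0.01399723, -0.03615588, -0.01998143]))
drum top [0.57351525 0.02440481 0.112     ]
drum top scene [0.57692864 0.0262273  0.112     ]
[(np.float64(319.6927328985847), np.float64(235.30414477645007)), (np.float64(318.79420461774413), np.float64(231.14018391660045))]
```

Call:
carry_out(
  increments=[
    {"ty": -0.0191,"tz": 0.0318},
    {"ty": -0.0191,"tz": 0.0318},
    {"ty": -0.0191,"tz": 0.0318},
    {"ty": -0.0191,"tz": 0.0318},
    {"ty": -0.0191,"tz": 0.0318},
    {"ty": -0.0191,"tz": 0.0318},
    {"ty": -0.0191,"tz": 0.0318},
    {"ty": -0.0191,"tz": 0.0318},
    {"ty": -0.0191,"tz": 0.0318},
    {"ty": -0.0191,"tz": 0.0318},
  ],
)

```text
validation failed for argument at $.in...
```

Call:
carry_out(
  increments=[
    {"ty": -0.0191,"tz": 0.0318},
    {"ty": -0.0191,"tz": 0.0318},
    {"ty": -0.0191,"tz": 0.0318},
    {"ty": -0.0191,"tz": 0.0318},
    {"ty": -0.0191,"tz": 0.0318},
    {"ty": -0.0191,"tz": 0.0318},
  ],
)

```text
validation failed for argument at $.in...
```

Call:
carry_out(
  increments=[
    {"yaw": -0.117},
    {"yaw": -0.117},
    {"yaw": -0.117},
    {"yaw": -0.117},
    {"yaw": -0.117},
    {"yaw": -0.117},
    {},
    {},
  ],
)

```text
validation failed for argument at $.in...
```

All the keys seem to be required, so I'll test that with one full row.

Call:
carry_out(
  increments=[
    {"jaw": 100,"tx": 0,"ty": -0.0191,"tz": 0.0318,"yaw": 0},
  ],
)

```text
time_s: 0.6
eef_pos: [0.2648, 0.4912, 0.256]
ee_rot: [121.1, 89.9, 96.1]
contact_force: [0.4, -0.3, -0.2]
grip_width: 1.001
```

Call:
carry_out(
  increments=[
    {"jaw": 100,"tx": 0,"ty": -0.0191,"tz": 0.0318,"yaw": 0},
    {"jaw": 100,"tx": 0,"ty": -0.0191,"tz": 0.0318,"yaw": 0},
    {"jaw": 100,"tx": 0,"ty": -0.0191,"tz": 0.0318,"yaw": 0},
    {"jaw": 100,"tx": 0,"ty": -0.0191,"tz": 0.0318,"yaw": 0},
    {"jaw": 100,"tx": 0,"ty": -0.0191,"tz": 0.0318,"yaw": 0},
    {"jaw": 100,"tx": 0,"ty": -0.0191,"tz": 0.0318,"yaw": 0},
    {"jaw": 100,"tx": 0,"ty": -0.0191,"tz": 0.0318,"yaw": 0},
    {"jaw": 100,"tx": 0,"ty": -0.0191,"tz": 0.0318,"yaw": 0},
    {"jaw": 100,"tx": 0,"ty": -0.0191,"tz": 0.0318,"yaw": 0},
    {"jaw": 100,"tx": 0,"ty": -0.0191,"tz": 0.0318,"yaw": 0},
  ],
)

```text
time_s: 1.6
eef_pos: [0.4728, 0.1794, 0.2566]
ee_rot: [46.6, 90.0, 21.3]
contact_force: [0.1, -0.2, 0.8]
grip_width: 1.005
```

Call:
carry_out(
  increments=[
    {"jaw": 100,"tx": 0,"ty": -0.0191,"tz": 0.0318,"yaw": 0},
    {"jaw": 100,"tx": 0,"ty": -0.0191,"tz": 0.0318,"yaw": 0},
    {"jaw": 100,"tx": 0,"ty": -0.0191,"tz": 0.0318,"yaw": 0},
    {"jaw": 100,"tx": 0,"ty": -0.0191,"tz": 0.0318,"yaw": 0},
    {"jaw": 100,"tx": 0,"ty": -0.0191,"tz": 0.0318,"yaw": 0},
    {"jaw": 100,"tx": 0,"ty": 0,"tz": 0,"yaw": 0},
  ],
)

```text
time_s: 2.2
eef_pos: [0.5775, 0.0228, 0.2557]
ee_rot: [-15.8, 89.9, -41.4]
contact_force: [0.2, -0.3, -0.3]
grip_width: 1.006
```

Call:
carry_out(
  increments=[
    {"jaw": 100,"tx": 0,"ty": 0,"tz": 0,"yaw": -0.117},
    {"jaw": 100,"tx": 0,"ty": 0,"tz": 0,"yaw": -0.117},
    {"jaw": 100,"tx": 0,"ty": 0,"tz": 0,"yaw": -0.117},
    {"jaw": 100,"tx": 0,"ty": 0,"tz": 0,"yaw": -0.117},
    {"jaw": 100,"tx": 0,"ty": 0,"tz": 0,"yaw": -0.117},
    {"jaw": 100,"tx": 0,"ty": 0,"tz": 0,"yaw": -0.117},
    {"jaw": 100,"tx": 0,"ty": 0,"tz": 0,"yaw": 0},
    {"jaw": 100,"tx": 0,"ty": 0,"tz": 0,"yaw": 0},
  ],
)

```text
time_s: 3.0
eef_pos: [0.5749, 0.027, 0.2564]
ee_rot: [55.7, 90.0, 70.6]
contact_force: [0.2, 0.6, 0.7]
grip_width: 1.002
```

```bash
cat >> h.py <<'E'
from scipy.spatial.transform import Rotation as Ro
def st(target=None):
    o=env.observe(); R=Ro.from_euler("xyz",o["ee_rot"],degrees=True).as_matrix()
    print("t",o["time_s"],"p",np.round(o["eef_pos"],4),"th_y",round(np.degrees(np.arctan2(R[1,1],R[0,1])),2),"F",np.round(o["contact_force"],2),"M",np.round(o["moment"],3),"g",round(o["grip_width"],3),"q",np.round(o["q"],1))
    if target is not None: print("tool d",np.round(R.T@(np.array(target)-o["eef_pos"]),4))
E
python3 -c "
from h import *
st([.5745,.0257,.171])"
```

```text
t 3.0 p [0.5749 0.027  0.2564] th_y 104.83 F [0.18 0.59 0.75] M [-0.004  0.003  0.006] g 1.002 q [ -5.3  18.    2.7  74.7   0.  -20.1]
tool d [ 0.0854 -0.0011 -0.0007]
```

Call:
carry_out(
  increments=[
    {"jaw": 100,"tx": 0.02,"ty": -0.001,"tz": -0.001,"yaw": 0},
    {"jaw": 100,"tx": 0.02,"ty": 0,"tz": 0,"yaw": 0},
    {"jaw": 100,"tx": 0.02,"ty": 0,"tz": 0,"yaw": 0},
    {"jaw": 100,"tx": 0.01,"ty": 0,"tz": 0,"yaw": 0},
    {"jaw": 100,"tx": 0.01,"ty": 0,"tz": 0,"yaw": 0},
    {"jaw": 100,"tx": 0.004,"ty": 0,"tz": 0,"yaw": 0},
    {"jaw": 100,"tx": 0,"ty": 0,"tz": 0,"yaw": 0},
  ],
)

```text
time_s: 3.7
eef_pos: [0.5744, 0.0254, 0.1722]
ee_rot: [136.4, 90.0, 151.4]
contact_force: [-0.2, -0.7, -0.1]
grip_width: 0.997
```

```bash
python3 - <<'E'
from h import *
st([.5745,.0257,.171])
a=[]
for n,(x0,y0,w,h) in {"top":(270,170,100,110),"scene":(280,150,100,110)}.items():
    a.append(cv2.resize(viewer.read_camera(n)["img"][y0:y0+h,x0:x0+w,::-1],None,fx=4,fy=4,interpolation=2))
cv2.imwrite("pics/grasp.png",np.hstack(a))
E
```

```text
t 3.7 p [0.5744 0.0254 0.1722] th_y 104.95 F [-0.15 -0.72 -0.1 ] M [ 0.04  -0.007  0.002] g 0.997 q [ -5.5  20.1  -6.3  63.6   0.  -20.4]
tool d [0.0012 0.0002 0.0002]
```

View pics/grasp.png

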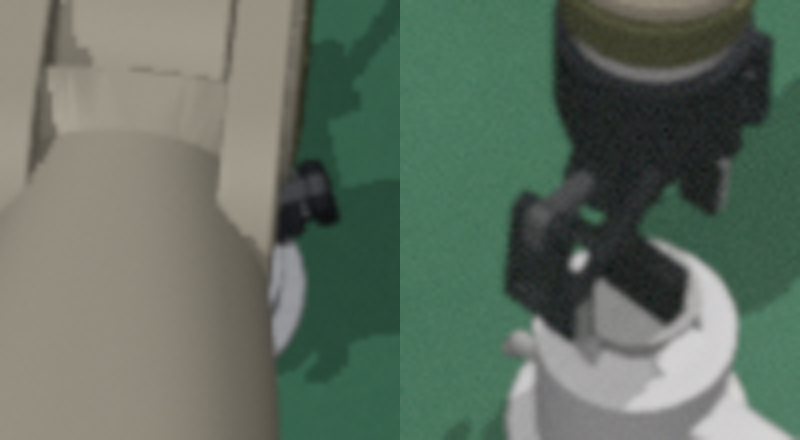

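The right half of the picture (scene camera) shows the wing, at crop position (645,275), between the open fingers; the arm hides it from the top camera. I'll close on it.

Call:
carry_out(
  increments=[
    {"jaw": 0,"tx": 0,"ty": 0,"tz": 0,"yaw": 0},
    {"jaw": 0,"tx": 0,"ty": 0,"tz": 0,"yaw": 0},
    {"jaw": 0,"tx": 0,"ty": 0,"tz": 0,"yaw": 0},
    {"jaw": 0,"tx": 0,"ty": 0,"tz": 0,"yaw": 0},
    {"jaw": 0,"tx": 0,"ty": 0,"tz": 0,"yaw": 0},
    {"jaw": 0,"tx": 0,"ty": 0,"tz": 0,"yaw": 0},
    {"jaw": 0,"tx": 0,"ty": 0,"tz": 0,"yaw": 0},
    {"jaw": 0,"tx": 0,"ty": 0,"tz": 0,"yaw": 0},
    {"jaw": 0,"tx": 0,"ty": 0,"tz": 0,"yaw": 0},
    {"jaw": 0,"tx": 0,"ty": 0,"tz": 0,"yaw": 0},
  ],
)

```text
time_s: 4.8
eef_pos: [0.5745, 0.0254, 0.1724]
ee_rot: [-3.2, 90.0, 11.7]
contact_force: [0.5, 0.6, 2.2]
grip_width: 0.151
```

```bash
python3 -c "
from h import *
st()"
```

```text
t 4.8 p [0.5745 0.0254 0.1724] th_y 104.97 F [0.53 0.65 2.22] M [ 0.042 -0.018 -0.031] g 0.151 q [ -5.5  20.1  -6.3  63.6   0.  -20.4]
```

Call:
carry_out(
  increments=[
    {"jaw": 0,"tx": 0.001,"ty": 0,"tz": 0,"yaw": 0},
    {"jaw": 0,"tx": 0.001,"ty": 0,"tz": 0,"yaw": 0},
    {"jaw": 0,"tx": 0.001,"ty": 0,"tz": 0,"yaw": 0},
    {"jaw": 0,"tx": 0,"ty": 0,"tz": 0,"yaw": 0},
  ],
)

```text
time_s: 5.2
eef_pos: [0.5745, 0.0254, 0.1692]
ee_rot: [3.6, 90.0, 18.6]
contact_force: [0.3, 0.9, 2.9]
grip_width: 0.151
```

Call:
carry_out(
  increments=[
    {"jaw": 0,"tx": 0.0005,"ty": 0,"tz": 0,"yaw": 0},
    {"jaw": 0,"tx": 0.0005,"ty": 0,"tz": 0,"yaw": 0},
    {"jaw": 0,"tx": 0,"ty": 0,"tz": 0,"yaw": 0},
  ],
)

```text
time_s: 5.5
eef_pos: [0.5745, 0.0254, 0.1683]
ee_rot: [-2.4, 90.0, 12.6]
contact_force: [1.1, 0.8, 3.3]
grip_width: 0.149
```

Call:
carry_out(
  increments=[
    {"jaw": 0,"tx": 0.0005,"ty": 0,"tz": 0,"yaw": 0},
    {"jaw": 0,"tx": 0,"ty": 0,"tz": 0,"yaw": 0},
  ],
)

```text
time_s: 5.7
eef_pos: [0.5745, 0.0254, 0.1678]
ee_rot: [2.2, 90.0, 17.2]
contact_force: [0.9, 0.1, 4.0]
grip_width: 0.153
```

Call:
carry_out(
  increments=[
    {"jaw": 0,"tx": 0.0003,"ty": 0,"tz": 0,"yaw": 0},
    {"jaw": 0,"tx": 0.0003,"ty": 0,"tz": 0,"yaw": 0},
  ],
)

```text
time_s: 5.9
eef_pos: [0.5745, 0.0254, 0.1673]
ee_rot: [-0.3, 90.0, 14.7]
contact_force: [0.5, -0.7, 3.1]
grip_width: 0.154
```

Call:
carry_out(
  increments=[
    {"jaw": 0,"tx": 0.0003,"ty": 0,"tz": 0,"yaw": 0},
    {"jaw": 0,"tx": 0.0003,"ty": 0,"tz": 0,"yaw": 0},
  ],
)

```text
time_s: 6.1
eef_pos: [0.5745, 0.0253, 0.1667]
ee_rot: [-13.3, 90.0, 1.6]
contact_force: [0.7, 0.7, 3.8]
grip_width: 0.151
```

Call:
carry_out(
  increments=[
    {"jaw": 0,"tx": 0.0003,"ty": 0,"tz": 0,"yaw": 0},
    {"jaw": 0,"tx": 0.0003,"ty": 0,"tz": 0,"yaw": 0},
  ],
)

```text
time_s: 6.3
eef_pos: [0.5745, 0.0254, 0.166]
ee_rot: [-0.4, 90.0, 14.5]
contact_force: [-0.0, 0.3, 3.5]
grip_width: 0.15
```

Call:
carry_out(
  increments=[
    {"jaw": 0,"tx": 0.0003,"ty": 0,"tz": 0,"yaw": 0},
    {"jaw": 0,"tx": 0.0003,"ty": 0,"tz": 0,"yaw": 0},
  ],
)

```text
time_s: 6.5
eef_pos: [0.5745, 0.0254, 0.1654]
ee_rot: [2.9, 90.0, 17.8]
contact_force: [0.3, 0.0, 4.0]
grip_width: 0.15
```

Call:
carry_out(
  increments=[
    {"jaw": 0,"tx": 0.0003,"ty": 0,"tz": 0,"yaw": 0},
    {"jaw": 0,"tx": 0.0003,"ty": 0,"tz": 0,"yaw": 0},
  ],
)

```text
time_s: 6.7
eef_pos: [0.5745, 0.0253, 0.1649]
ee_rot: [-5.8, 90.0, 9.2]
contact_force: [1.1, 0.1, 3.8]
grip_width: 0.146
```

Call:
carry_out(
  increments=[
    {"jaw": 0,"tx": 0.0003,"ty": 0,"tz": 0,"yaw": 0},
    {"jaw": 0,"tx": 0.0003,"ty": 0,"tz": 0,"yaw": 0},
  ],
)

```text
time_s: 6.9
eef_pos: [0.5745, 0.0254, 0.1642]
ee_rot: [0.6, 90.0, 15.6]
contact_force: [0.5, 0.9, 5.0]
grip_width: 0.155
```

Call:
carry_out(
  increments=[
    {"jaw": 0,"tx": 0.0003,"ty": 0,"tz": 0,"yaw": 0},
    {"jaw": 0,"tx": 0.0003,"ty": 0,"tz": 0,"yaw": 0},
  ],
)

```text
time_s: 7.1
eef_pos: [0.5745, 0.0254, 0.1637]
ee_rot: [-9.1, 90.0, 5.8]
contact_force: [1.7, 0.8, 3.9]
grip_width: 0.148
```

Call:
carry_out(
  increments=[
    {"jaw": 0,"tx": 0.0003,"ty": 0,"tz": 0,"yaw": 0},
    {"jaw": 0,"tx": 0.0003,"ty": 0,"tz": 0,"yaw": 0},
  ],
)

```text
time_s: 7.3
eef_pos: [0.5746, 0.0254, 0.1634]
ee_rot: [-10.2, 90.0, 4.8]
contact_force: [-0.4, 0.8, 8.2]
grip_width: 0.153
```

The force jumped by about 4 N, which is probably the pad. I'll let it settle and read it again.

Call:
carry_out(
  increments=[
    {"jaw": 0,"tx": 0,"ty": 0,"tz": 0,"yaw": 0},
  ],
)

```text
time_s: 7.4
eef_pos: [0.5745, 0.0254, 0.1635]
ee_rot: [-10.2, 90.0, 4.8]
contact_force: [0.3, 0.4, 6.5]
grip_width: 0.151
```

Call:
carry_out(
  increments=[
    {"jaw": 0,"tx": 0.0002,"ty": 0,"tz": 0,"yaw": 0},
    {"jaw": 0,"tx": 0,"ty": 0,"tz": 0,"yaw": 0},
  ],
)

```text
time_s: 7.6
eef_pos: [0.5745, 0.0254, 0.1634]
ee_rot: [-14.6, 90.0, 0.3]
contact_force: [-0.3, 0.6, 6.4]
grip_width: 0.146
```

Call:
carry_out(
  increments=[
    {"jaw": 0,"tx": 0.0003,"ty": 0,"tz": 0,"yaw": 0},
    {"jaw": 0,"tx": 0,"ty": 0,"tz": 0,"yaw": 0},
  ],
)

```text
time_s: 7.8
eef_pos: [0.5746, 0.0254, 0.1634]
ee_rot: [-17.3, 89.9, -2.3]
contact_force: [-1.4, 0.0, 8.1]
grip_width: 0.15
```

Call:
carry_out(
  increments=[
    {"jaw": 0,"tx": 0.0004,"ty": 0,"tz": 0,"yaw": 0},
    {"jaw": 0,"tx": 0,"ty": 0,"tz": 0,"yaw": 0},
  ],
)

```text
time_s: 8.0
eef_pos: [0.5746, 0.0254, 0.1633]
ee_rot: [-16.5, 89.9, -1.5]
contact_force: [-0.8, -0.0, 9.5]
grip_width: 0.152
```

The pad is engaged, with about 11 N between cap and press. I'll start to turn and watch the moment.

Call:
carry_out(
  increments=[
    {"jaw": 0,"tx": 0,"ty": 0,"tz": 0,"yaw": -0.05},
    {"jaw": 0,"tx": 0,"ty": 0,"tz": 0,"yaw": -0.05},
    {"jaw": 0,"tx": 0,"ty": 0,"tz": 0,"yaw": -0.05},
  ],
)

```text
time_s: 8.3
eef_pos: [0.5747, 0.0253, 0.1633]
ee_rot: [-35.6, 89.9, -11.9]
contact_force: [-1.0, 0.2, 10.7]
grip_width: 0.151
```

```bash
python3 -c "
from h import *
st()"
```

```text
t 8.3 p [0.5747 0.0253 0.1633] th_y 113.67 F [-0.96  0.16 10.72] M [-0.115  0.17  -0.012] g 0.151 q [ -5.5  20.4  -7.2  62.3  -0.  -29.1]
```

Call:
carry_out(
  increments=[
    {"jaw": 0,"tx": 0,"ty": 0,"tz": 0,"yaw": -0.05},
    {"jaw": 0,"tx": 0,"ty": 0,"tz": 0,"yaw": -0.05},
    {"jaw": 0,"tx": 0,"ty": 0,"tz": 0,"yaw": -0.05},
  ],
)

```text
time_s: 8.6
eef_pos: [0.5748, 0.0252, 0.1633]
ee_rot: [-49.2, 89.9, -17.0]
contact_force: [-0.8, -0.2, 10.6]
grip_width: 0.151
```

```bash
python3 -c "
from h import *
st()"
```

```text
t 8.6 p [0.5748 0.0252 0.1633] th_y 122.27 F [-0.8  -0.18 10.63] M [-0.101  0.132  0.028] g 0.151 q [ -5.5  20.4  -7.2  62.3  -0.  -37.7]
```

Call:
carry_out(
  increments=[
    {"jaw": 0,"tx": 0,"ty": 0,"tz": 0,"yaw": -0.05},
    {"jaw": 0,"tx": 0,"ty": 0,"tz": 0,"yaw": -0.05},
    {"jaw": 0,"tx": 0,"ty": 0,"tz": 0,"yaw": -0.05},
    {"jaw": 0,"tx": 0,"ty": 0,"tz": 0,"yaw": -0.05},
    {"jaw": 0,"tx": 0,"ty": 0,"tz": 0,"yaw": -0.05},
    {"jaw": 0,"tx": 0,"ty": 0,"tz": 0,"yaw": -0.05},
    {"jaw": 0,"tx": 0,"ty": 0,"tz": 0,"yaw": -0.05},
    {"jaw": 0,"tx": 0,"ty": 0,"tz": 0,"yaw": -0.05},
  ],
)

```text
time_s: 9.4
eef_pos: [0.575, 0.0251, 0.1633]
ee_rot: [-74.2, 89.9, -19.0]
contact_force: [-0.5, -1.6, 10.0]
grip_width: 0.152
```

```bash
python3 -c "
from h import *
st()"
```

```text
t 9.4 p [0.575  0.0251 0.1633] th_y 145.18 F [-0.52 -1.59 10.05] M [-0.194  0.047 -0.029] g 0.152 q [ -5.5  20.4  -7.2  62.3  -0.  -60.7]
```

Call:
carry_out(
  increments=[
    {"jaw": 0,"tx": 0,"ty": 0,"tz": 0,"yaw": -0.05},
    {"jaw": 0,"tx": 0,"ty": 0,"tz": 0,"yaw": -0.05},
    {"jaw": 0,"tx": 0,"ty": 0,"tz": 0,"yaw": -0.05},
    {"jaw": 0,"tx": 0,"ty": 0,"tz": 0,"yaw": -0.05},
    {"jaw": 0,"tx": 0,"ty": 0,"tz": 0,"yaw": -0.05},
    {"jaw": 0,"tx": 0,"ty": 0,"tz": 0,"yaw": -0.05},
    {"jaw": 0,"tx": 0,"ty": 0,"tz": 0,"yaw": -0.05},
    {"jaw": 0,"tx": 0,"ty": 0,"tz": 0,"yaw": 0},
    {"jaw": 0,"tx": 0,"ty": 0,"tz": 0,"yaw": 0},
  ],
)

```text
time_s: 10.3
eef_pos: [0.5752, 0.025, 0.1633]
ee_rot: [-92.0, 89.9, -16.8]
contact_force: [0.7, -0.7, 9.5]
grip_width: 0.151
```

```bash
python3 -c "
from h import *
st()"
```

```text
t 10.3 p [0.5752 0.025  0.1633] th_y 165.12 F [ 0.67 -0.72  9.53] M [-0.109 -0.139  0.041] g 0.151 q [ -5.5  20.4  -7.2  62.3  -0.  -80.6]
```

Turned 60° with almost no torque. Now I'll raise it gently.

Call:
carry_out(
  increments=[
    {"jaw": 0,"tx": -0.002,"ty": 0,"tz": 0,"yaw": 0},
    {"jaw": 0,"tx": -0.002,"ty": 0,"tz": 0,"yaw": 0},
    {"jaw": 0,"tx": -0.002,"ty": 0,"tz": 0,"yaw": 0},
    {"jaw": 0,"tx": -0.002,"ty": 0,"tz": 0,"yaw": 0},
    {"jaw": 0,"tx": -0.001,"ty": 0,"tz": 0,"yaw": 0},
  ],
)

```text
time_s: 10.8
eef_pos: [0.5743, 0.0253, 0.1711]
ee_rot: [96.7, 90.0, 171.9]
contact_force: [3.5, -1.2, 2.4]
grip_width: 0.155
```

Call:
carry_out(
  increments=[
    {"jaw": 0,"tx": -0.001,"ty": 0,"tz": 0,"yaw": 0},
    {"jaw": 0,"tx": -0.001,"ty": 0,"tz": 0,"yaw": 0},
  ],
)

```text
time_s: 11.0
eef_pos: [0.5741, 0.0255, 0.1728]
ee_rot: [91.1, 90.0, 166.2]
contact_force: [1.8, -0.3, 2.5]
grip_width: 0.151
```

Call:
carry_out(
  increments=[
    {"jaw": 0,"tx": -0.001,"ty": 0,"tz": 0,"yaw": 0},
    {"jaw": 0,"tx": -0.001,"ty": 0,"tz": 0,"yaw": 0},
  ],
)

```text
time_s: 11.2
eef_pos: [0.5741, 0.0254, 0.1749]
ee_rot: [92.7, 90.0, 167.8]
contact_force: [1.7, -0.5, 1.4]
grip_width: 0.151
```

Call:
carry_out(
  increments=[
    {"jaw": 0,"tx": -0.001,"ty": 0,"tz": 0,"yaw": 0},
    {"jaw": 0,"tx": -0.001,"ty": 0,"tz": 0,"yaw": 0},
  ],
)

```text
time_s: 11.4
eef_pos: [0.5742, 0.0254, 0.1769]
ee_rot: [87.0, 90.0, 162.2]
contact_force: [0.3, -0.7, 0.8]
grip_width: 0.153
```

Call:
carry_out(
  increments=[
    {"jaw": 0,"tx": -0.001,"ty": 0,"tz": 0,"yaw": 0},
    {"jaw": 0,"tx": -0.001,"ty": 0,"tz": 0,"yaw": 0},
    {"jaw": 0,"tx": -0.002,"ty": 0,"tz": 0,"yaw": 0},
    {"jaw": 0,"tx": -0.002,"ty": 0,"tz": 0,"yaw": 0},
  ],
)

```text
time_s: 11.8
eef_pos: [0.5736, 0.0256, 0.1826]
ee_rot: [92.1, 89.9, 167.3]
contact_force: [0.2, -0.1, -2.0]
grip_width: 0.15
```

Call:
carry_out(
  increments=[
    {"jaw": 0,"tx": -0.003,"ty": 0,"tz": 0,"yaw": 0},
    {"jaw": 0,"tx": -0.005,"ty": 0,"tz": 0,"yaw": 0},
    {"jaw": 0,"tx": -0.005,"ty": 0,"tz": 0,"yaw": 0},
    {"jaw": 0,"tx": -0.01,"ty": 0,"tz": 0,"yaw": 0},
    {"jaw": 0,"tx": -0.01,"ty": 0,"tz": 0,"yaw": 0},
    {"jaw": 0,"tx": -0.01,"ty": 0,"tz": 0,"yaw": 0},
    {"jaw": 0,"tx": 0,"ty": 0,"tz": 0,"yaw": 0},
    {"jaw": 0,"tx": 0,"ty": 0,"tz": 0,"yaw": 0},
  ],
)

```text
time_s: 12.6
eef_pos: [0.5747, 0.0253, 0.2266]
ee_rot: [-76.1, 89.9, -1.0]
contact_force: [-0.5, -0.0, -2.1]
grip_width: 0.154
```

```bash
python3 - <<'E'
from h import *
st([.4805,-.3046,.2257])
cv2.imwrite("pics/lift.png",cv2.resize(viewer.read_camera("scene")["img"][100:310,270:450,::-1],None,fx=2.8,fy=2.8,interpolation=2))
E
```

```text
t 12.6 p [0.5747 0.0253 0.2266] th_y 165.13 F [-0.46 -0.01 -2.09] M [-0.001  0.003  0.051] g 0.154 q [ -5.5  18.5  -0.8  70.7   0.  -80.6]
tool d [ 0.0008  0.0063 -0.3431]
```

View pics/lift.png

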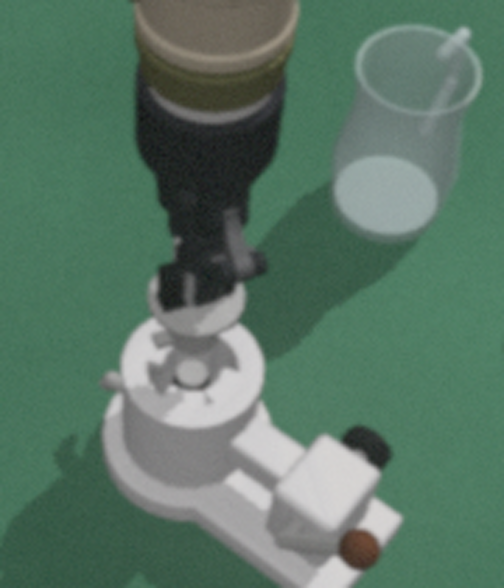

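The cap is out and upright in the gripper, at crop position (195,310), and the mouth below it at (193,375) is open. I'll carry it to the saucer.

Call:
carry_out(
  increments=[
    {"jaw": 0,"tx": 0,"ty": 0.0006,"tz": -0.01,"yaw": 0},
    {"jaw": 0,"tx": 0,"ty": 0.0006,"tz": -0.02,"yaw": 0},
    {"jaw": 0,"tx": 0,"ty": 0.0006,"tz": -0.02,"yaw": 0},
    {"jaw": 0,"tx": 0,"ty": 0.0006,"tz": -0.02,"yaw": 0},
    {"jaw": 0,"tx": 0,"ty": 0.0006,"tz": -0.02,"yaw": 0},
    {"jaw": 0,"tx": 0,"ty": 0.0006,"tz": -0.02,"yaw": 0},
    {"jaw": 0,"tx": 0,"ty": 0.0006,"tz": -0.02,"yaw": 0},
    {"jaw": 0,"tx": 0,"ty": 0.0006,"tz": -0.02,"yaw": 0},
    {"jaw": 0,"tx": 0,"ty": 0.0006,"tz": -0.02,"yaw": 0},
    {"jaw": 0,"tx": 0,"ty": 0.0009,"tz": -0.02,"yaw": 0},
  ],
)

```text
time_s: 13.65
eef_pos: [0.5186, -0.1578, 0.2255]
ee_rot: [90.4, 89.9, 165.5]
contact_force: [-0.3, -1.2, -1.3]
grip_width: 0.15
```

Call:
carry_out(
  increments=[
    {"jaw": 0,"tx": 0,"ty": 0,"tz": -0.02,"yaw": 0},
    {"jaw": 0,"tx": 0,"ty": 0,"tz": -0.02,"yaw": 0},
    {"jaw": 0,"tx": 0,"ty": 0,"tz": -0.02,"yaw": 0},
    {"jaw": 0,"tx": 0,"ty": 0,"tz": -0.02,"yaw": 0},
    {"jaw": 0,"tx": 0,"ty": 0,"tz": -0.02,"yaw": 0},
    {"jaw": 0,"tx": 0,"ty": 0,"tz": -0.02,"yaw": 0},
    {"jaw": 0,"tx": 0,"ty": 0,"tz": -0.02,"yaw": 0},
    {"jaw": 0,"tx": 0,"ty": 0,"tz": -0.013,"yaw": 0},
    {"jaw": 0,"tx": 0,"ty": 0,"tz": 0,"yaw": 0},
    {"jaw": 0,"tx": 0,"ty": 0,"tz": 0,"yaw": 0},
  ],
)

```text
time_s: 14.65
eef_pos: [0.4799, -0.3043, 0.2258]
ee_rot: [36.7, 89.9, 111.8]
contact_force: [-1.1, 0.7, -1.3]
grip_width: 0.154
```

```bash
python3 - <<'E'
from h import *
st([.4805,-.3046,.0744+.03])
E
```

```text
t 14.65 p [ 0.4799 -0.3043  0.2258] th_y 165.09 F [-1.11  0.73 -1.29] M [-0.047  0.025 -0.033] g 0.154 q [ -40.5   17.8   -1.8   70.4    0.  -115.6]
tool d [ 0.1214 -0.0007 -0.0003]
```

Call:
carry_out(
  increments=[
    {"jaw": 0,"tx": 0.01,"ty": 0,"tz": 0,"yaw": 0},
    {"jaw": 0,"tx": 0.02,"ty": 0,"tz": 0,"yaw": 0},
    {"jaw": 0,"tx": 0.02,"ty": 0,"tz": 0,"yaw": 0},
    {"jaw": 0,"tx": 0.02,"ty": 0,"tz": 0,"yaw": 0},
    {"jaw": 0,"tx": 0.02,"ty": 0,"tz": 0,"yaw": 0},
    {"jaw": 0,"tx": 0.02,"ty": 0,"tz": 0,"yaw": 0},
    {"jaw": 0,"tx": 0.01,"ty": 0,"tz": 0,"yaw": 0},
    {"jaw": 0,"tx": 0,"ty": 0,"tz": 0,"yaw": 0},
    {"jaw": 0,"tx": 0,"ty": 0,"tz": 0,"yaw": 0},
  ],
)

```text
time_s: 15.55
eef_pos: [0.4806, -0.3042, 0.1064]
ee_rot: [-77.2, 90.0, -2.0]
contact_force: [-0.8, -0.0, -1.2]
grip_width: 0.153
```

```bash
python3 - <<'E'
from h import *
st([.4805,-.3046,.0744])
cv2.imwrite("pics/over.png",cv2.resize(viewer.read_camera("scene")["img"][180:360,80:260,::-1],None,fx=3,fy=3,interpolation=2))
E
```

```text
t 15.55 p [ 0.4806 -0.3042  0.1064] th_y 165.17 F [-0.81 -0.03 -1.16] M [0.001 0.022 0.025] g 0.153 q [ -40.4   22.3  -13.    54.7    0.  -115.6]
tool d [ 0.032  -0.     -0.0004]
```

View pics/over.png

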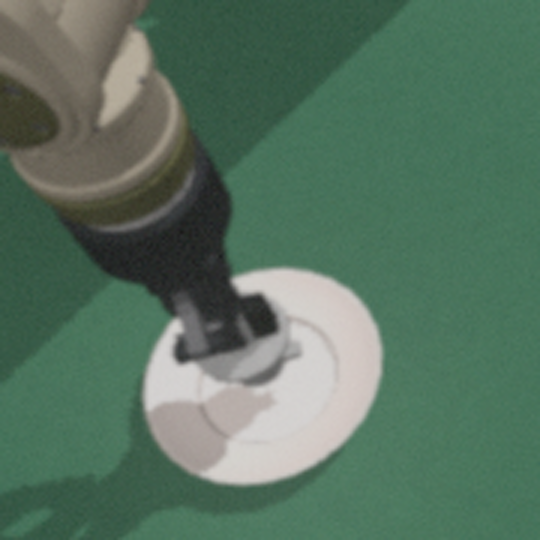

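The cap hangs over the saucer's inner floor, at crop position (260,350) with the floor centre at about (270,380). I'll lower it and feel for contact.

Call:
carry_out(
  increments=[
    {"jaw": 0,"tx": 0.008,"ty": 0,"tz": 0,"yaw": 0},
    {"jaw": 0,"tx": 0.008,"ty": 0,"tz": 0,"yaw": 0},
    {"jaw": 0,"tx": 0.002,"ty": 0,"tz": 0,"yaw": 0},
    {"jaw": 0,"tx": 0.002,"ty": 0,"tz": 0,"yaw": 0},
    {"jaw": 0,"tx": 0.001,"ty": 0,"tz": 0,"yaw": 0},
    {"jaw": 0,"tx": 0,"ty": 0,"tz": 0,"yaw": 0},
  ],
)

```text
time_s: 16.2
eef_pos: [0.4803, -0.3045, 0.085]
ee_rot: [36.9, 90.0, 112.0]
contact_force: [-0.2, 0.3, -1.0]
grip_width: 0.152
```

Call:
carry_out(
  increments=[
    {"jaw": 0,"tx": 0.0005,"ty": 0,"tz": 0,"yaw": 0},
    {"jaw": 0,"tx": 0.0005,"ty": 0,"tz": 0,"yaw": 0},
  ],
)

```text
time_s: 16.4
eef_pos: [0.4804, -0.3046, 0.0843]
ee_rot: [-104.4, 90.0, -29.3]
contact_force: [0.9, 0.0, -1.5]
grip_width: 0.15
```

Call:
carry_out(
  increments=[
    {"jaw": 0,"tx": 0.0005,"ty": 0,"tz": 0,"yaw": 0},
    {"jaw": 0,"tx": 0.0005,"ty": 0,"tz": 0,"yaw": 0},
  ],
)

```text
time_s: 16.6
eef_pos: [0.4803, -0.3045, 0.0831]
ee_rot: [-76.0, 90.0, -0.8]
contact_force: [0.0, 0.1, -1.6]
grip_width: 0.147
```

Call:
carry_out(
  increments=[
    {"jaw": 0,"tx": 0.0005,"ty": 0,"tz": 0,"yaw": 0},
    {"jaw": 0,"tx": 0.0005,"ty": 0,"tz": 0,"yaw": 0},
  ],
)

```text
time_s: 16.8
eef_pos: [0.4803, -0.3045, 0.082]
ee_rot: [-1.2, 90.0, 73.9]
contact_force: [-0.1, 0.1, -1.6]
grip_width: 0.146
```

Call:
carry_out(
  increments=[
    {"jaw": 0,"tx": 0.0005,"ty": 0,"tz": 0,"yaw": 0},
    {"jaw": 0,"tx": 0.0005,"ty": 0,"tz": 0,"yaw": 0},
  ],
)

```text
time_s: 17.0
eef_pos: [0.4803, -0.3045, 0.081]
ee_rot: [-45.4, 90.0, 29.7]
contact_force: [-0.5, 1.2, -1.6]
grip_width: 0.157
```

Call:
carry_out(
  increments=[
    {"jaw": 0,"tx": 0.0005,"ty": 0,"tz": 0,"yaw": 0},
    {"jaw": 0,"tx": 0.0005,"ty": 0,"tz": 0,"yaw": 0},
  ],
)

```text
time_s: 17.2
eef_pos: [0.4803, -0.3045, 0.08]
ee_rot: [-22.5, 90.0, 52.6]
contact_force: [0.0, 0.5, -1.2]
grip_width: 0.152
```

Call:
carry_out(
  increments=[
    {"jaw": 0,"tx": 0.0005,"ty": 0,"tz": 0,"yaw": 0},
    {"jaw": 0,"tx": 0.0005,"ty": 0,"tz": 0,"yaw": 0},
  ],
)

```text
time_s: 17.4
eef_pos: [0.4803, -0.3045, 0.0797]
ee_rot: [-114.0, 90.0, -38.9]
contact_force: [-1.6, 2.2, 6.3]
grip_width: 0.151
```

Contact at about 6 N, with the cap's underside about 5 mm up, which fits a saucer floor. I'll ease off and open slowly.

Call:
carry_out(
  increments=[
    {"jaw": 0,"tx": -0.0004,"ty": 0,"tz": 0,"yaw": 0},
    {"jaw": 0,"tx": 0,"ty": 0,"tz": 0,"yaw": 0},
    {"jaw": 20,"tx": 0,"ty": 0,"tz": 0,"yaw": 0},
    {"jaw": 25,"tx": 0,"ty": 0,"tz": 0,"yaw": 0},
    {"jaw": 35,"tx": 0,"ty": 0,"tz": 0,"yaw": 0},
    {"jaw": 50,"tx": 0,"ty": 0,"tz": 0,"yaw": 0},
    {"jaw": 65,"tx": 0,"ty": 0,"tz": 0,"yaw": 0},
    {"jaw": 65,"tx": 0,"ty": 0,"tz": 0,"yaw": 0},
    {"jaw": 65,"tx": 0,"ty": 0,"tz": 0,"yaw": 0},
  ],
)

```text
time_s: 18.3
eef_pos: [0.4803, -0.3045, 0.0795]
ee_rot: [-2.8, 90.0, 72.4]
contact_force: [-0.7, -0.3, 0.3]
grip_width: 0.651
```

Call:
carry_out(
  increments=[
    {"jaw": 65,"tx": -0.005,"ty": 0,"tz": 0,"yaw": 0},
    {"jaw": 65,"tx": -0.01,"ty": 0,"tz": 0,"yaw": 0},
    {"jaw": 65,"tx": -0.02,"ty": 0,"tz": 0,"yaw": 0},
    {"jaw": 65,"tx": -0.03,"ty": 0,"tz": 0,"yaw": 0},
    {"jaw": 65,"tx": -0.03,"ty": 0,"tz": 0,"yaw": 0},
    {"jaw": 65,"tx": -0.03,"ty": 0,"tz": 0,"yaw": 0},
    {"jaw": 65,"tx": 0,"ty": 0,"tz": 0.04,"yaw": 0},
    {"jaw": 65,"tx": 0,"ty": 0,"tz": 0.04,"yaw": 0},
    {"jaw": 65,"tx": 0,"ty": 0,"tz": 0.04,"yaw": 0},
    {"jaw": 65,"tx": 0,"ty": 0,"tz": 0.04,"yaw": 0},
  ],
)

```text
time_s: 19.3
eef_pos: [0.5218, -0.1487, 0.2058]
ee_rot: [-94.3, 89.9, -19.2]
contact_force: [0.3, -0.3, 0.5]
grip_width: 0.651
```

Call:
carry_out(
  increments=[
    {"jaw": 65,"tx": 0,"ty": 0,"tz": 0.03,"yaw": 0},
    {"jaw": 65,"tx": 0,"ty": 0,"tz": 0,"yaw": 0},
    {"jaw": 65,"tx": 0,"ty": 0,"tz": 0,"yaw": 0},
    {"jaw": 65,"tx": 0,"ty": 0,"tz": 0,"yaw": 0},
  ],
)

```text
time_s: 19.7
eef_pos: [0.5291, -0.1217, 0.205]
ee_rot: [-113.5, 90.0, -38.4]
contact_force: [0.1, 0.0, -0.1]
grip_width: 0.655
```

```bash
python3 - <<'E'
from h import *
st()
a=[]
for n,(x0,y0) in {"scene":(100,240),"top":(400,210)}.items():
    c=viewer.read_camera(n); im=c["img"]
    a.append(cv2.resize(im[y0:y0+120,x0:x0+120,::-1],None,fx=3.3,fy=3.3,interpolation=2))
cv2.imwrite("pics/end.png",np.hstack(a))
try: print(wingfit(.0055,[.48,-.304,1.31],{"top":(425,245,495,315),"scene":(130,250,210,340)}))
except Exception as e: print(e)
E
```

```text
t 19.7 p [ 0.5291 -0.1217  0.205 ] th_y 165.09 F [ 0.11  0.02 -0.1 ] M [-0.023 -0.006 -0.07 ] g 0.655 q [-21.4  15.5  -7.9  66.5  -0.  -96.5]
(array([ 0.48366896, -0.30506102,  0.3224243 ]), array([ 0.04509188, -0.99656611, -0.41744537, -0.82963561, -0.09875757]))
```

View pics/end.png

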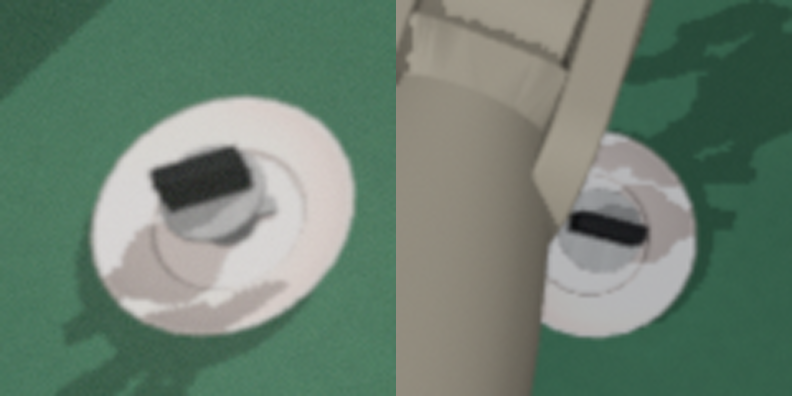

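The cap stands upright in the saucer's inner ring, with the wing at (200,178) in the scene half and (608,228) in the top half. The fit puts it at (0.484, -0.305), about 3 mm from the saucer centre. The gripper is clear, so I'll hand in.

```bash
python3 -c "
from station import env
print(env.close_job())"
```

```text
the job is handed in; nothing more can be done
None
```

The cap is off the press and standing upright in the middle of the saucer. I handed the job in at about 20 s of the 61 s allowed; the hand-in reports no verdict.

- **Catch:** I gripped the wing and pressed in steps of 0.3 to 1 mm. The pad showed as a jump of about 4 N at roughly 9 mm down. I held about 11–12 N between cap and press, against the 28 N limit.
- **Turn and lift:** The cap turned 60° anticlockwise with almost no torque, so it was past the tooth. It then lifted straight out with no snag.
- **Placing:** The cap touched the saucer floor at about 6 N, with its underside about 5 mm above the table. I eased off before opening the gripper.

**Last checks:**
- The last picture shows the cap upright inside the saucer's inner ring.
- My fit puts the cap about 3 mm from the saucer centre as I measured it at the start. The fit was off by up to 1 pixel (about 2 mm), and its wing angle was not usable.
- The gripper was clear, and the force reading was near zero.
- I did not measure the saucer again at the end, nor check the pitcher, lid or reamer in a final picture. The arm did not go near those three.

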